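Hold up the locking pin of the reel that lost its crank

ROBOT

A 6-joint arm with a two-finger parallel gripper is mounted at the origin on the work surface. World frame = base frame: x ahead of the robot, y to its left, z up, the work surface at z = 0. Lengths are in m, angles in degrees, forces in N, time in s.
With the tool pointing down it reaches from about 0.4 to 0.825 m from the base axis. Payload 7 kg.
Tool frame: the origin (TCP) lies at the very end of the fingers, on their centre line; the grasp point (between the pads) lies 19 mm behind it; z points along the fingers, y is the line along which they close (so a half turn about z gives the same grasp; the last joint's range is limited). The gripper opens to 88 mm and grips with 3 to 60 N. Pads are 19 mm wide; open, the fingers measure 130 mm over their backs; the gripper's body (78 mm by 193 mm) begins 47 mm behind the grasp point.
Start: joints at [-60.671, 20.546, 0.682, 0, -70.136, -16.507], TCP at [0.15, -0.658, 0.227] pointing down, gripper open.
Joint ranges: [-176.03, 176.03], [-82.01, 121.73], [-58.28, 71.71], [-173.87, 95.51], [-174.79, -0.11], [-173.66, 173.66]. Speed limits (degrees/s): [136.94, 136.94, 172.46, 180, 180, 180].

INTERFACE

Orientations are given as [roll, pitch, yaw] about the fixed x, y, z axes, in that order (R = Rz(yaw) Ry(pitch) Rx(roll)).
In Python, from plant import ctrl gives the robot as it stands.
- The arm moves only by the tool carry_out, never from a script. Its argument "deltas" is a list that holds one entry, the list of rows, each a list of 5 numbers: the shift along the tool's x, y, z scaled (see below), then the turn about the tool's z scaled (see below), then the opening, from -1 (shut) to 1 (fully open). A call has 1 to 5 rows; each row is the pose to reach, as a shift and turn from the pose commanded when the call began, along the tool's axes at that moment, turning the shorter way round; what a row does not reach only later rows make up. The controller multiplies each number of a shift by 20 cm and each number of a turn by 2 pi rad. A row lasts 1/10 s, in which the tool goes at most 50 mm and 8.59 degrees, less where a joint would pass 70% of its speed; a pose out of reach is approached as far as the arm can. A call with a number of a shift or a turn outside -1 to 1 is refused whole. A call with a gripper value outside its range is refused whole. The fingers move at their own pace and stop on an object; the grip force is fixed at half the most. Time passes only in rows, so rows that repeat a pose let the fingers close. It gives the time, the measured TCP pose, the force, the opening and the grip force at its end, in the units of the state.
- ctrl.get_obs(): the state, without advancing time (a new reading comes with each control period).
- ctrl.snapshot(name): name is "side" or "top" or "wrist"; returns a dict with "color" (384x512x3 uint8, red, green, blue), "camera_matrix" (3x3 intrinsics, pixels), "k1" (the pictures are not rectified: a ray, as slopes to the right and down, at radius r is drawn at 1 + k1 r^2 times it, then the intrinsics apply), "R" (3x3) and "t" (3): a world point X has camera coordinates R X + t. Camera axes: x right, y down, z forward; pixel columns grow to the right and rows downward; lengths in m; the calibration is good to about 2 mm. A picture is of the moment at which its call begins. There is no depth.
- ctrl.close_job(): hands the job in; it is judged then, once.
Trained networks look in a picture, given as the dict that the camera call returned (one of the last four; its "shot" number tells which), for a name from the list of things; names that differ only in an ending like _2 or _b are one class to them, and where a whole thing is asked for, a point or a joint stands for the part that bears it (a point fixed in the world has none). Each returns a list of dicts, best first, with "p" (0 to 1); they miss things now and then, are a little off and sometimes report something else, mostly with a low value. They report only what shows in the picture. A call takes as long as a camera call. They do not tell look-alikes from the thing itself.
- ctrl.search_frame(picture, name): "centre" ([column, row] in pixels, amid what is visible of it).
- ctrl.silhouettes(picture, name): "mask" (384x512 bool, what is visible of it) and "centre" ([column, row] in pixels, amid what is visible of it).
- ctrl.spot_point(picture, name): "centre" ([column, row] in pixels: a listed point, or the origin of a listed thing).
The state is a dict: "clock": time; "joint_pos": joint angles; "qvel": joint speeds; "tau": joint torques, N m; "tool_pos": TCP position; "orientation": TCP orientation; "force": force on the tool from outside, world axes, zero at the start; "moment": the same for the moment, N m; "opening": finger opening in m; "gripper_force": force on a finger pad.
Only numpy, scipy, OpenCV 4.12 (cv2) and the standard library are available. Lean on these libraries where they do the work, as an engineer would, in place of code of your own. Each camera call takes 0.05 s, during which the arm holds its last target. There are 200 camera calls.

TASK

Two fishing reels are locked in the rack, each by a steel pin dropped through a snug guide and the reel's foot; one of them has lost its crank handle and I want to slide it out for repair. Grip the knob of that reel's pin, draw the pin straight and gently up about 30 mm without letting it bind, so that its tip is up inside the guide but the pin is not out of it, and finish still holding it there. Leave the other pin down and do not shift the reels or the other things on the bench.

Things in the scene. Friction and masses are not known exactly. Their poses are not given: they have to be found in the camera images.
- rack: Fixed aluminium reel rack. Origin on the bench midway below the two pins; x points from the pin beam towards the reels, y along the beam, z up. Dark wooden base plate x -40 to 140 mm, y -150 to 150 mm, 10 mm thick. Beam over it 44 mm (x) by 300 mm (y), underside 30 mm and flat top 70 mm above the bench, with two upright 13 mm through-bores (the pins' guides) at x 0, y +75 and -75 mm.
- pin_left_knob (a point): Centre of the knob of the loose pin in the guide at rack y = +75 mm, z along the pin. Knob: upright black cylinder, 26 mm diameter, 24 mm high; its centre is 100 mm above the bench while the pin is down.
- pin_right_knob (a point): The same on the identical pin in the guide at rack y = -75 mm.
- pin_left_home (a point): Fixed point of the rack on the axis of the guide at rack y = +75 mm, level with the beam's top (70 mm above the bench).
- pin_right_home (a point): The same for the guide at rack y = -75 mm.
- reel_bare_hole (a point): Centre of the pin hole in the foot of the loose reel WITHOUT a crank (only a 12 mm axle stub on its +y side): right under one of the guides, whose pin locks this reel. Foot 119 x 34 x 6 mm on the base plate, hole 18 mm square; steel drum 50 mm in diameter, 52 mm wide, centred 70 mm from the hole towards rack +x, top 71 mm above the bench.
- reel_crank_hole (a point): The same point of the other loose reel, alike but with its crank: a 78 mm flat bar with two black 16 mm grips, reaching 58 mm from the reel's mid-plane on its +y side, 46 mm above the bench.
- cup_mid (a point): Centre of an aluminium cup, 68 mm across and 78 mm high, standing on the coaster on the robot's side of the rack. Bystander.
- coaster_mid (a point): Centre of a white ceramic tile coaster 100 by 100 by 8 mm. Bystander.
- bobber_mid (a point): Centre of a green plastic bobber, 38 mm ball on a 20 mm foot disc, 50 mm high, on the robot's side of the rack. Bystander.
- spool_mid (a point): Centre of a clear spool, 42 mm across, 20 mm high, lying on the rack's base plate between the reels. Bystander.
- screwdriver_grip (a point): Handle of a screwdriver lying on the bench. Bystander.
- oil_mid (a point): Centre of a small white oil bottle, 40 mm across and 100 mm high. Bystander.
- pin_left: The whole loose pin, about 140 g (varies), no spring or catch: it drops back if released. Origin at the lower tip, z up the pin. Plain 12 mm steel shank 57 mm long, a 22 mm collar 6 mm thick that rests on the beam, a 14 mm neck, then the knob (centre 87 mm above the tip). While down the tip is 13 mm above the bench, through the reel foot.
- pin_right: The whole loose pin, about 140 g (varies), no spring or catch: it drops back if released. Origin at the lower tip, z up the pin. Plain 12 mm steel shank 57 mm long, a 22 mm collar 6 mm thick that rests on the beam, a 14 mm neck, then the knob (centre 87 mm above the tip). While down the tip is 13 mm above the bench, through the reel foot.
Things that resemble listed ones, but are neither listed nor needed, are in the scene too. Leave any orange look-alike of the part that bears reel_bare_hole alone.

How it is judged:
By the outcome, as a careful person would: the job done as asked, in the order asked, and still so for the second after the job is handed in, while the arm keeps its last pose, push and grip.
It also fails if it takes over 32 s, if anything falls off the work surface, if the arm or the gripper's body presses on something with over 40 N, if the wrist force passes 120 N, or if a joint passes its speed limit or range.

## Working session

There is one attempt and no reset: what is moved stays moved. The work goes in short steps, Python scripts to look and compute and a tool call to move; the robot and the scene stay as the last step left them, time stands still between calls to the robot, and variables do not carry over. Pictures are saved under pics/ and viewed, at most 10 in all, crops included, and the job is handed in when it is done.

Besides the shell and the picture viewer there is one more tool, called after "Request:" by a JSON object that holds its "api" and its "payload", one argument or row to a line. carry_out: Moves the arm, as the interface text tells. Its arguments: {"type":"object","properties":{"deltas":{"type":"array"}},"required":["deltas"]}

```bash
mkdir -p pics
cat > h.py <<'E'
import numpy as np, cv2
from plant import ctrl
def ray(s,px):
    K=s["camera_matrix"];k=s["k1"]
    d=np.array([(px[0]-K[0][2])/K[0][0],(px[1]-K[1][2])/K[1][1]]);u=d.copy()
    for _ in range(20): u=d/(1+k*(u@u))
    R=np.array(s["R"]);t=np.array(s["t"])
    return -R.T@t, R.T@np.array([u[0],u[1],1])
def atz(s,px,z):
    c,d=ray(s,px); return c+d*(z-c[2])/d[2]
def tri(l):
    A=np.zeros((3,3));b=np.zeros(3)
    for s,px in l:
        c,d=ray(s,px);d=d/np.linalg.norm(d);P=np.eye(3)-np.outer(d,d);A+=P;b+=P@c
    return np.linalg.solve(A,b)
def proj(s,X):
    K=s["camera_matrix"];p=np.array(s["R"])@X+np.array(s["t"]);u=p[:2]/p[2];u=u*(1+s["k1"]*(u@u))
    return np.array([u[0]*K[0][0]+K[0][2],u[1]*K[1][1]+K[1][2]])
def save(s,n,box=None,f=1):
    im=s["color"][:,:,::-1]
    if box: im=im[box[1]:box[3],box[0]:box[2]]
    cv2.imwrite(f"pics/{n}.png",cv2.resize(im,None,fx=f,fy=f,interpolation=cv2.INTER_CUBIC))
E
python3 - <<'E'
from h import *
S={n:ctrl.snapshot(n) for n in("top","side")}
Z=dict(pin_left_knob=.1,pin_right_knob=.1,pin_left_home=.07,pin_right_home=.07,reel_bare_hole=.013,reel_crank_hole=.013,cup_mid=.047,bobber_mid=.025,rack=0)
for n,s in S.items():
    save(s,n+"1",f=1.5)
    for k,z in Z.items():
        for r in ctrl.spot_point(s,k)[:3]: print(n,k,np.round(r["centre"]),round(r["p"],2),atz(s,r["centre"],z).round(3))
print(ctrl.get_obs())
E
```

```text
top pin_left_knob [248. 141.] 0.53 [0.579 0.129 0.1  ]
top pin_right_knob [302. 153.] 0.41 [ 0.546 -0.015  0.1  ]
top pin_left_home [247. 144.] 0.65 [0.578 0.131 0.07 ]
top pin_right_home [301. 157.] 0.76 [ 0.539 -0.017  0.07 ]
top pin_right_home [249. 184.] 0.29 [0.468 0.128 0.07 ]
top reel_bare_hole [358. 137.] 0.97 [ 0.603 -0.195  0.013]
top reel_bare_hole [374. 198.] 0.75 [ 0.425 -0.234  0.013]
top reel_bare_hole [238. 259.] 0.69 [0.256 0.165 0.013]
top reel_crank_hole [246. 142.] 0.73 [0.594 0.136 0.013]
top rack [276. 155.] 0.88 [0.556 0.05  0.   ]
side pin_left_knob [209. 189.] 0.67 [0.578 0.125 0.1  ]
side pin_right_knob [240. 159.] 0.48 [ 0.529 -0.003  0.1  ]
side pin_left_home [211. 200.] 0.7 [0.573 0.131 0.07 ]
side pin_left_home [270. 190.] 0.44 [0.436 0.07  0.07 ]
side pin_right_home [237. 166.] 0.83 [ 0.537 -0.01   0.07 ]
side pin_right_home [226. 316.] 0.55 [0.464 0.453 0.07 ]
side reel_bare_hole [336. 242.] 0.92 [0.262 0.168 0.013]
side reel_bare_hole [310. 182.] 0.86 [ 0.343 -0.048  0.013]
side reel_bare_hole [228. 148.] 0.84 [ 0.598 -0.166  0.013]
side reel_crank_ho
[... 163 characters left out ...]
.57 [0.563 0.065 0.   ]
{'clock': 1.0, 'joint_pos': array([-6.06703605e+01,  2.05437126e+01,  6.81448294e-01, -4.58078305e-04,
       -7.01367961e+01, -1.65076075e+01]), 'qvel': array([ 0.02750127, -0.04551677, -0.02687163,  0.07269782, -0.05589501,
       -0.03193776]), 'tau': array([ 7.13594745e-04, -5.82394838e+01,  2.93301898e+01,  7.00242341e+00,
        1.24015156e-02,  6.66436378e-06]), 'tool_pos': array([ 0.14977986, -0.65813716,  0.22658582]), 'orientation': array([-1.79999222e+02,  6.80048898e-04, -1.67178124e+02]), 'force': array([-0.10531088, -0.38438367, -0.41429512]), 'moment': array([ 0.01847287,  0.02147113, -0.06323298]), 'gripper_force': 0.0, 'opening': 0.08766802632274853}
```

View pics/top1.png

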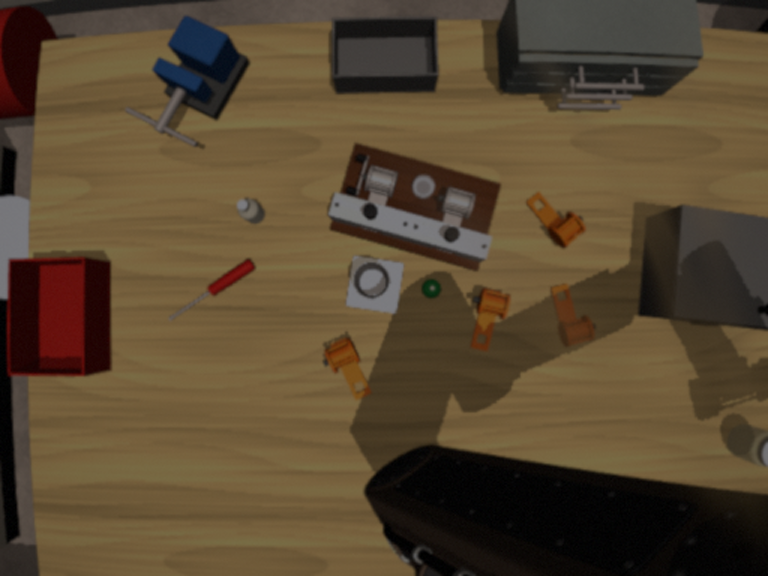

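View pics/side1.png

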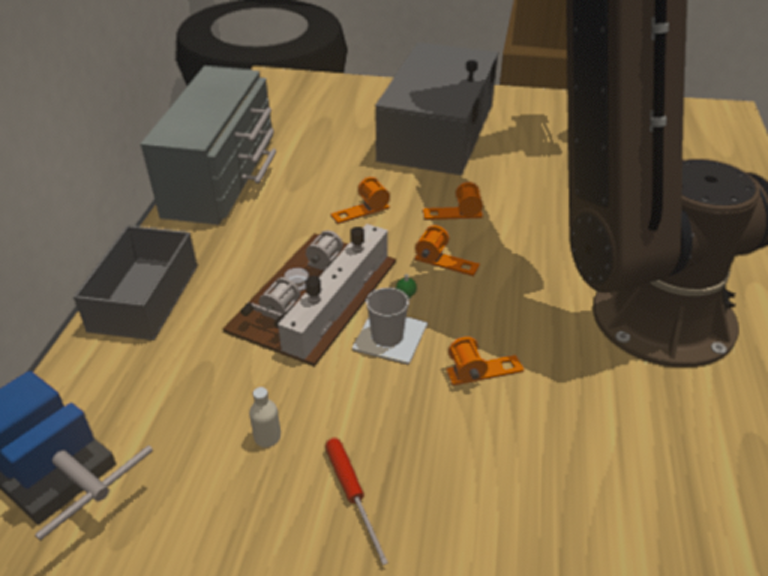

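The left reel (top view ≈(253,120) px) has its bar and grips, and the right one (≈(305,136)) does not. Candidates for the pin are the left knob at (248,141) and the right knob at (302,156), both in the top view. The orange reels at (358,137), (374,198), (327,200) and (233,244) are look-alikes. I'd pick the right knob, but I'll check it in a crop first, along with the height of the grey box near the path.

Run:
```python
from h import *
T=ctrl.snapshot("top");s=ctrl.snapshot("side")
save(T,"crop",(205,85,345,190),5)
p=lambda S,n:ctrl.spot_point(S,n)[0]["centre"]
for n in("pin_left_knob","pin_right_knob","pin_left_home","pin_right_home"): print(n,tri([(T,p(T,n)),(s,p(s,n))]).round(4))
b=atz(s,(455/1.5,170/1.5),0);print("box corner",b)
for h in(.1,.15,.2,.25): print(h,proj(s,b+[0,0,h])*1.5,proj(T,b+[0,0,h])*1.5)
```

```text
pin_left_knob [0.5819 0.1328 0.1118]
pin_right_knob [ 0.5394 -0.0242  0.0881]
pin_left_home [0.5812 0.1348 0.0651]
pin_right_home [ 0.5313 -0.0085  0.0692]
box corner [ 0.39760398 -0.41426007  0.        ]
0.1 [457.95068561 129.38467907] [671.97868515 308.16311964]
0.15 [459.5370505 107.6874019] [686.76127086 308.02463513]
0.2 [461.20565351  84.96656347] [703.06085651 307.86349483]
0.25 [462.96357022  61.13880415] [721.09760048 307.67419012]
```

View pics/crop.png

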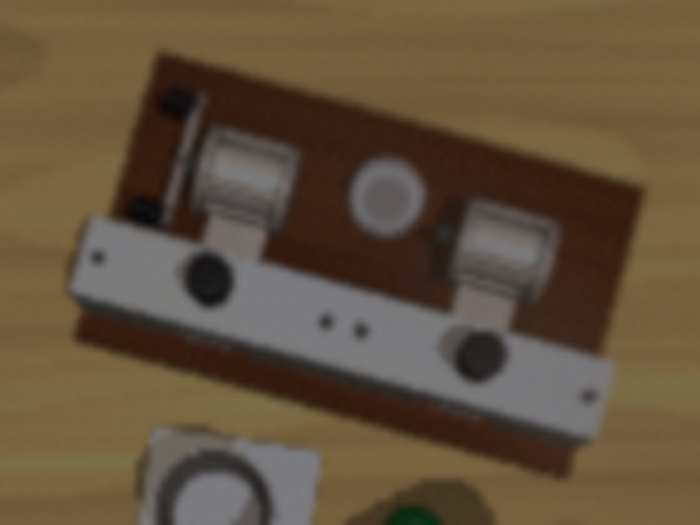

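The crop confirms it. The left reel has the bar and grips, and the right reel has only a stub, so the target is the right pin, with its knob at about (301,156). I'll rise over the grey box and travel there.

Request:
{"api": "carry_out", "payload": {
  "deltas": [
    [[0, 0, -0.25, 0, 1], [0, 0, -0.5, 0, 1], [-0.17, 0.18, -0.5, 0, 1], [-0.34, 0.36, -0.5, 0, 1], [-0.52, 0.54, -0.5, 0, 1]]
  ]
}}

```text
clock: 2.0
tool_pos: [0.227, -0.5293, 0.3267]
orientation: [-180.0, 0.0, -167.3]
force: [1.5, 0.4, 0.0]
opening: 0.0875
gripper_force: 0.0
```

Request:
{"api": "carry_out", "payload": {
  "deltas": [
    [[-0.17, 0.18, 0, 0, 1], [-0.34, 0.36, 0, 0, 1], [-0.52, 0.54, 0, 0, 1], [-0.69, 0.72, 0, 0, 1], [-0.86, 0.9, 0, 0, 1]]
  ]
}}

```text
clock: 2.5
tool_pos: [0.355, -0.3151, 0.327]
orientation: [-180.0, 0.1, -167.2]
force: [2.0, -0.8, 0.8]
opening: 0.0877
gripper_force: 0.0
```

Request:
{"api": "carry_out", "payload": {
  "deltas": [
    [[-0.17, 0.18, 0, 0, 1], [-0.34, 0.36, 0, 0, 1], [-0.52, 0.54, 0, 0, 1], [-0.69, 0.72, 0, 0, 1], [-0.86, 0.9, 0, 0, 1]]
  ]
}}

```text
clock: 3.0
tool_pos: [0.4829, -0.1011, 0.3271]
orientation: [-180.0, 0.1, -167.2]
force: [0.9, -0.5, 0.3]
opening: 0.0875
gripper_force: 0.0
```

Request:
{"api": "carry_out", "payload": {
  "deltas": [
    [[-0.17, 0.18, 0.1, 0, 1], [-0.34, 0.37, 0.25, 0, 1], [-0.34, 0.37, 0.45, 0, 1], [-0.34, 0.37, 0.45, 0, 1]]
  ]
}}

```text
clock: 3.4
tool_pos: [0.5294, -0.0145, 0.2307]
orientation: [179.9, -0.6, -167.1]
force: [-1.1, -0.3, -0.2]
opening: 0.0873
gripper_force: 0.0
```

Run:
```python
from h import *
s=ctrl.snapshot("wrist");T=ctrl.snapshot("side");save(s,"w1")
print(ctrl.get_obs()["tool_pos"],ctrl.get_obs()["orientation"])
for n,z in(("pin_right_knob",.1),("pin_left_knob",.1),("pin_right_home",.07),("pin_left_home",.07),("reel_bare_hole",.013),("rack",0)):
    for r in ctrl.spot_point(s,n)[:2]: print(n,np.round(r["centre"]),round(r["p"],2),atz(s,r["centre"],z).round(4))
for n in("pin_right_knob","pin_left_knob"):
    for r in ctrl.silhouettes(s,n)[:2]: ys,xs=np.where(r["mask"]);print(n,r["centre"],round(r["p"],2),xs.min(),xs.max(),ys.min(),ys.max())
g=.055
```

```text
[ 0.53199009 -0.01612753  0.23672793] [-1.79944586e+02 -9.92886474e-02 -1.67118505e+02]
pin_right_knob [255. 191.] 0.75 [ 0.5367 -0.011   0.1   ]
pin_right_knob [252. 184.] 0.57 [ 0.5305 -0.0155  0.1   ]
pin_right_home [253. 185.] 0.79 [ 0.5379 -0.0127  0.07  ]
pin_left_home [299. 108.] 0.21 [0.4447 0.0163 0.07  ]
reel_bare_hole [235.  11.] 0.94 [ 0.3489 -0.078   0.013 ]
reel_bare_hole [112. 192.] 0.89 [ 0.6021 -0.1946  0.013 ]
rack [299. 199.] 0.77 [ 0.5579  0.0588 -0.    ]
pin_right_knob [253.0, 193.6] 0.93 240 265 175 204
```

View pics/w1.png

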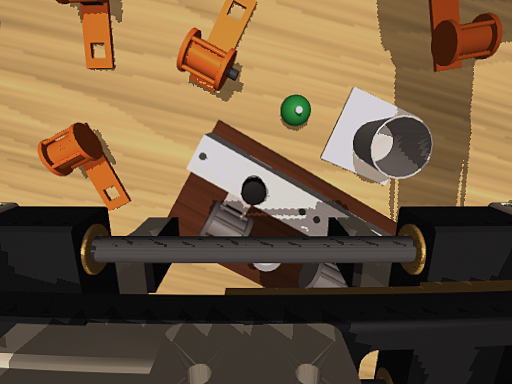

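The wrist view shows the right knob at (254,190) on the beam, with the bare reel (stub only) just below it at (228,215). I'll take a settled shot and measure the knob outline.

Run:
```python
from h import *
s=ctrl.snapshot("wrist");s=ctrl.snapshot("wrist");save(s,"w2",(220,155,300,235),7)
o=ctrl.get_obs();print(o["tool_pos"],o["orientation"],o["force"])
for r in ctrl.spot_point(s,"pin_right_knob")[:2]: print(r["centre"],atz(s,r["centre"],.1).round(4))
for r in ctrl.spot_point(s,"pin_right_home")[:1]: print(r["centre"],atz(s,r["centre"],.07).round(4))
g=s["color"].max(2); m=(g<55).astype(np.uint8); m[:, :235]=0;m[:,275:]=0;m[:170]=0;m[215:]=0
n,l,st,c=cv2.connectedComponentsWithStats(m)
for i in range(1,n):
    if st[i,4]>30: print(st[i],c[i],atz(s,c[i],.106).round(4))
for p in((.5367,-.0115),(.5345,-.0125)): print([proj(s,np.array([*p,z])).round(1) for z in(.112,.1,.088)])
```

```text
[ 0.53218961 -0.01618617  0.23710902] [ 1.79996249e+02  5.22410493e-02 -1.67204489e+02] [ 0.24706334 -0.47331948  0.07280345]
[258.4, 186.2] [ 0.5368 -0.0096  0.1   ]
[254.5, 178.8] [ 0.5363 -0.0137  0.07  ]
[244 172  24  28 522] [255.60344828 185.64559387] [ 0.5355 -0.013   0.106 ]
[247 204  28  11 152] [259.04605263 209.45394737] [ 0.5599 -0.0036  0.106 ]
[array([256.8, 188.5]), array([256.6, 185.7]), array([256.5, 183.1])]
[array([256.3, 186.2]), array([256.2, 183.5]), array([256.1, 181. ])]
```

View pics/w2.png

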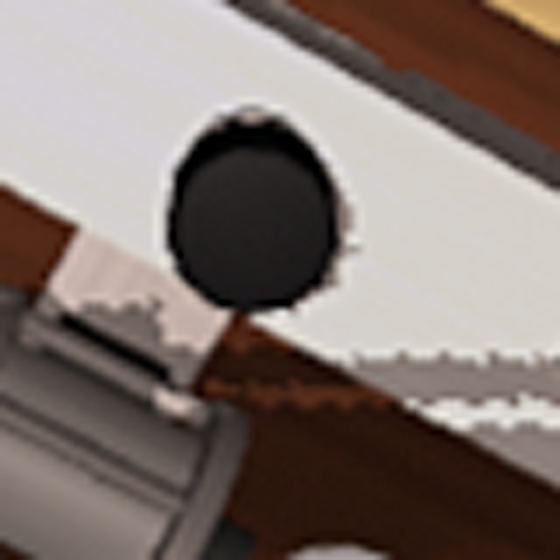

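Knob centre is ≈(0.5356, -0.0127), which agrees with the other estimates to within 2 mm. Next I descend and close.

Request:
{"api": "carry_out", "payload": {
  "deltas": [
    [[-0.02, 0.013, 0.0, 0, 1], [-0.02, 0.013, 0.2, 0, 1], [-0.02, 0.013, 0.4, 0, 1], [-0.02, 0.013, 0.43, 0, 1], [-0.02, 0.013, 0.43, 0, 1]]
  ]
}}

```text
clock: 4.6
tool_pos: [0.5352, -0.0126, 0.1501]
orientation: [-180.0, -0.2, -167.2]
force: [0.2, 0.2, -0.2]
opening: 0.0875
gripper_force: 0.0
```

Run:
```python
from h import *
s=ctrl.snapshot("wrist");s=ctrl.snapshot("wrist");save(s,"w3",f=1.5)
o=ctrl.get_obs();print(o["tool_pos"],o["orientation"],o["force"])
for r in ctrl.silhouettes(s,"pin_right_knob")[:1]: ys,xs=np.where(r["mask"]);print(r["p"],xs.min(),xs.max(),ys.min(),ys.max())
p=np.array([.5356,-.0127,.112]);print(proj(s,p),proj(s,p-[0,0,.012]),proj(s,p+[.001,0,0]),proj(s,p+[0,.001,0]))
```

```text
[ 0.53681701 -0.01225723  0.15230281] [-1.79968839e+02  1.16018824e-01 -1.67142550e+02] [0.65424024 0.88166936 0.66815443]
0.79 237 268 184 225
[253.21503685 209.60140995] [253.20852142 204.61446363] [252.90408321 210.88957149] [254.57082678 209.89726017]
```

View pics/w3.png

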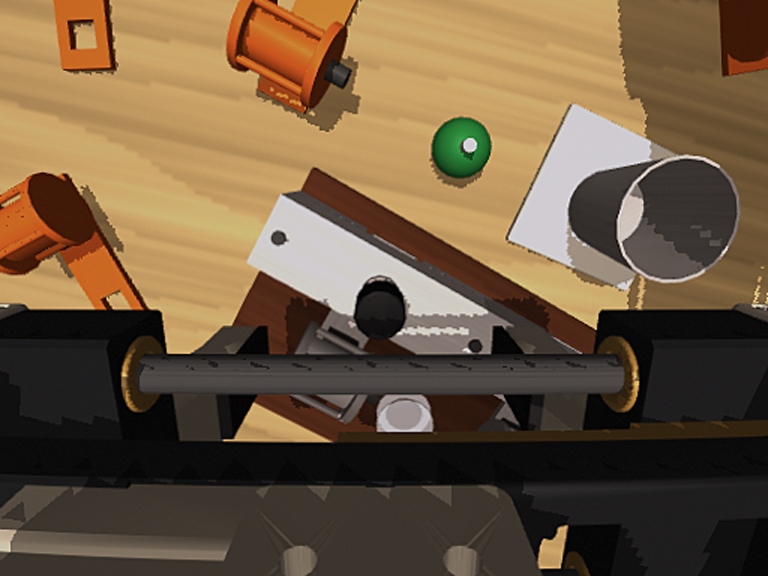

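The wrist view shows the knob top at (253,209), within 1 mm of the prediction and centred between the fingers. Now I'll lower to the knob's mid-height and close.

Request:
{"api": "carry_out", "payload": {
  "deltas": [
    [[0, 0, 0.18, 0, 1], [0, 0, 0.3, 0, 1], [0, 0, 0.35, 0, 1], [0, 0, 0.35, 0, 1], [0, 0, 0.35, 0, -0.2]]
  ]
}}

```text
clock: 5.25
tool_pos: [0.5366, -0.0123, 0.0821]
orientation: [-180.0, 0.1, -167.1]
force: [-0.0, 0.7, 0.2]
opening: 0.0838
gripper_force: 0.0
```

Request:
{"api": "carry_out", "payload": {
  "deltas": [
    [[0, 0, 0, 0, -0.2], [0, 0, 0, 0, -0.2], [0, 0, 0, 0, -0.2], [0, 0, 0, 0, -0.2], [0, 0, 0, 0, -0.2]]
  ]
}}

```text
clock: 5.75
tool_pos: [0.5355, -0.0125, 0.0807]
orientation: [180.0, 0.0, -167.2]
force: [-0.5, -0.9, 0.2]
opening: 0.045
gripper_force: 0.0
```

Request:
{"api": "carry_out", "payload": {
  "deltas": [
    [[0, 0, 0, 0, -0.6], [0, 0, 0, 0, -1], [0, 0, 0, 0, -1], [0, 0, 0, 0, -1], [0, 0, 0, 0, -1]]
  ]
}}

```text
clock: 6.25
tool_pos: [0.5354, -0.0125, 0.0805]
orientation: [-180.0, -0.0, -167.2]
force: [-0.1, 0.6, -0.2]
opening: 0.0253
gripper_force: 30.0
```

Run:
```python
from h import *
for i in range(5):
    ctrl.snapshot("top");o=ctrl.get_obs();print(o["clock"],o["tool_pos"].round(4),o["force"].round(1),o["moment"].round(2),o["opening"],o["gripper_force"])
```

```text
6.3 [ 0.5355 -0.0125  0.0805] [0.4 0.1 0. ] [-0.09 -0.04  0.04] 0.025122209345993046 29.999926686286926
6.35 [ 0.5355 -0.0125  0.0805] [-0.6 -1.2 -0.4] [-0.14 -0.05 -0.01] 0.025107734247874193 29.999947249889374
6.4 [ 0.5354 -0.0125  0.0805] [ 0.3 -0.  -1.3] [-0.06 -0.07 -0.01] 0.024903924500713014 29.999987483024597
6.45 [ 0.5354 -0.0125  0.0805] [ 0.7 -0.3 -0.8] [-0.1  -0.09  0.01] 0.02514153289804062 29.9998739361763
6.5 [ 0.5354 -0.0125  0.0805] [-0.  -0.3 -0.6] [-0.04 -0.01  0.01] 0.025164218184495588 29.99992936849594
```

Firm grip (opening 25 mm against a 26 mm knob, 30 N) with no side load. Lifting gently.

Request:
{"api": "carry_out", "payload": {
  "deltas": [
    [[0, 0, -0.005, 0, -1], [0, 0, -0.01, 0, -1], [0, 0, -0.015, 0, -1], [0, 0, -0.02, 0, -1], [0, 0, -0.025, 0, -1]]
  ]
}}

```text
clock: 7.0
tool_pos: [0.5355, -0.0125, 0.0857]
orientation: [-180.0, 0.0, -167.2]
force: [0.1, 0.4, -0.7]
opening: 0.025
gripper_force: 30.0
```

Request:
{"api": "carry_out", "payload": {
  "deltas": [
    [[0, 0, -0.01, 0, -1], [0, 0, -0.02, 0, -1], [0, 0, -0.03, 0, -1], [0, 0, -0.04, 0, -1], [0, 0, -0.05, 0, -1]]
  ]
}}

```text
clock: 7.5
tool_pos: [0.5355, -0.0125, 0.0958]
orientation: [180.0, 0.0, -167.2]
force: [-0.6, 0.1, -1.4]
opening: 0.0252
gripper_force: 30.0
```

Run:
```python
from h import *
for i in range(4):
    s=ctrl.snapshot("side");o=ctrl.get_obs();print(o["clock"],o["tool_pos"].round(4),o["force"].round(1),o["moment"].round(2),o["opening"])
save(s,"lift",(190,120,290,220),6)
```

```text
7.55 [ 0.5357 -0.0125  0.0961] [ 0.4 -0.3 -0.3] [0.05 0.   0.01] 0.02541266348809223
7.6 [ 0.5356 -0.0125  0.0959] [-0.7 -0.8 -1.6] [-0.04  0.03  0.02] 0.024765184941004596
7.65 [ 0.5356 -0.0124  0.0957] [ 0.1  0.4 -1.3] [0.04 0.03 0.06] 0.025209389432163255
7.7 [ 0.5355 -0.0125  0.0956] [ 0.2 -0.  -1.7] [ 0.01 -0.01 -0.01] 0.025526597694147894
```

View pics/lift.png

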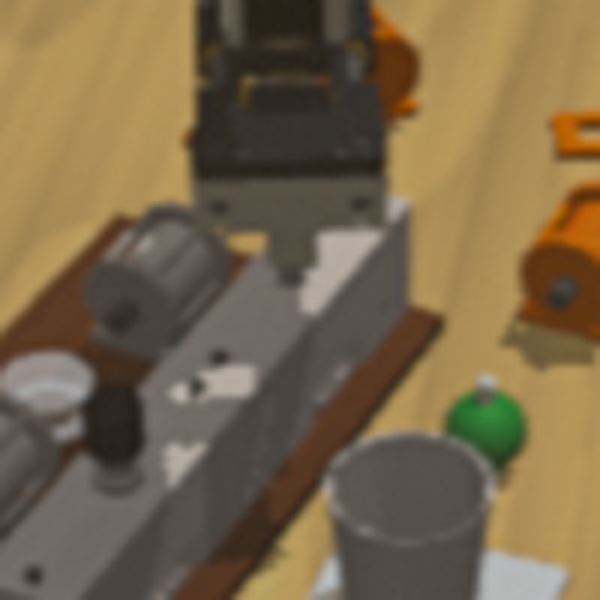

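The pin is hanging freely (about 1.4 N, its own weight) with no side force. The left pin is still down. I'll lift the remaining 15 mm.

Request:
{"api": "carry_out", "payload": {
  "deltas": [
    [[0, 0, -0.01, 0, -1], [0, 0, -0.02, 0, -1], [0, 0, -0.03, 0, -1], [0, 0, -0.04, 0, -1], [0, 0, -0.05, 0, -1]]
  ]
}}

```text
clock: 8.2
tool_pos: [0.5355, -0.0125, 0.1058]
orientation: [180.0, 0.0, -167.2]
force: [0.7, -0.0, -0.6]
opening: 0.0255
gripper_force: 30.0
```

Request:
{"api": "carry_out", "payload": {
  "deltas": [
    [[0, 0, -0.01, 0, -1], [0, 0, -0.02, 0, -1], [0, 0, -0.025, 0, -1], [0, 0, -0.025, 0, -1], [0, 0, -0.025, 0, -1]]
  ]
}}

```text
clock: 8.7
tool_pos: [0.5354, -0.0125, 0.1106]
orientation: [180.0, 0.0, -167.2]
force: [0.1, -0.4, -1.0]
opening: 0.0254
gripper_force: 30.0
```

Run:
```python
from h import *
for i in range(5):
    s=ctrl.snapshot("side");o=ctrl.get_obs();print(o["clock"],o["tool_pos"].round(4),o["force"].round(1),o["moment"].round(2),o["opening"])
save(s,"lift2",(190,120,290,220),6)
```

```text
8.75 [ 0.5354 -0.0125  0.1105] [ 0.4 -1.1 -0.7] [-0.03 -0.03 -0.03] 0.025235566748425663
8.8 [ 0.5354 -0.0125  0.1104] [ 1.5 -0.1 -1.5] [-0.01 -0.06  0.01] 0.025550580080368427
8.85 [ 0.5354 -0.0125  0.1105] [-0.5 -1.4 -1. ] [-0.01  0.01  0.02] 0.024992026592406045
8.9 [ 0.5354 -0.0125  0.1105] [ 0.1  0.2 -1.4] [0.06 0.   0.03] 0.02550098792642777
8.95 [ 0.5354 -0.0125  0.1105] [ 0.3  0.7 -1. ] [-0.    0.02  0.03] 0.025373303335646163
```

View pics/lift2.png

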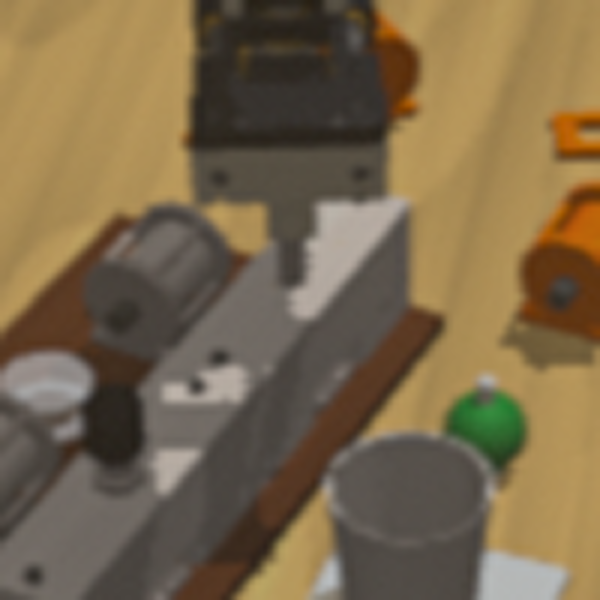

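The pin is up 30 mm with its shank visible between the fingers and the bore. Nothing else in the picture has moved, so I'm handing the job in.

```bash
python3 -c "
from plant import ctrl
print(ctrl.close_job())"
```

```text
the job is handed in; nothing more can be done
None
```

The right pin, which locks the reel without a crank, is drawn straight up 30 mm without binding and is still held with its tip inside the guide; the left pin is still down, I saw no reel or bench item move, and the job is handed in.

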